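# Close and pin the lid of a dental pressure pot

## Task

Close the dental lab's pressure pot: the lid is lying turned on the mouth, so turn it clockwise (seen from above) until its lugs drop into the slots, press it down fully home, then twist it on clockwise to the stop so that its yellow eye tab stands inside the red yoke. Then take the red-headed safety pin from its wooden stand and put it down through yoke and eye until its collar rests on the yoke. Leave the bowl, the bottle and the brass flask where they are.

Things in the scene. Friction and masses are not known exactly. Their poses are not given: they have to be found in the camera images.
- pot_mouth (a point): Blue pressure pot, fixed, 180 mm across. Point: centre of its mouth, level with the top of the aluminium bayonet collar, 100 mm above the bench. z up, x level towards the red yoke on the rim. Three slots in the collar, 38 mm wide, 10 mm deep, at 95, 215 and 335 degrees counter-clockwise from x (seen from above), take the lid's lugs.
- entry_mark (a point): Yellow nub on the pot's rim, 35 degrees counter-clockwise of the yoke. When the lid's yellow tab stands over it (play about 5 degrees either way) the lugs match the slots and the lid drops 8 to 9 mm by itself onto a stiff seal; the slots then stop it from turning until it is pressed home. Point: 102 mm from the pot's axis, 5 mm above the collar top.
- lid_hub (a point): Loose lid, aluminium plate 168 mm across, 8 mm thick, 0.8 kg. Point: centre of the plate's underside; z up, x towards its yellow eye tab. Below, a 115 mm spigot, 46 mm deep, with three 24 mm wide lugs sits in the mouth with 1.8 mm play. It starts 20 mm above pot_mouth, lugs on the collar, tab 63 to 95 degrees counter-clockwise of the yoke. Home: level with pot_mouth; at the stop its x is along the pot's x.
- lid_bar (a point): Black bridge handle fixed on the lid, running along the lid's y axis. Point: middle of the bar's top face, 55 mm above lid_hub; axes as lid_hub. Bar 22 mm wide (x), 160 mm long (y), 14 mm high; below it 33 mm of free height to the plate, but for two posts, 22 mm (x) by 20 mm (y), at y = +70 and -70 mm. The greased lid turns when a post is pushed sideways, low down, with 2 to 5 N; over 10 N tips it.
- lid_eye (a point): Centre of the 17 mm hole in the lid's yellow eye tab (34 mm wide, 8 mm thick), 102 mm from the lid's axis. Once dropped into the slots the lid needs 11 mm more straight down, about 8 to 12 N at the middle of the bar, and stays down when let go. Only then does it twist 35 degrees more clockwise, to the stop, where the eye lies at yoke_mid.
- yoke_mid (a point): Red yoke fixed to the pot's rim, 102 mm from the pot's axis: two level ears 40 x 40 mm, 6 mm thick, 16 mm apart, one above the other, each with a 15 mm hole, open to the sides and closed on the outer side. Point: on the holes' upright axis, between the ears, 105 mm above the bench.
- yoke_top (a point): Top face of the upper ear, on the hole's axis, 119 mm above the bench: where the pin's collar comes to rest.
- pin_grip (a point): Safety pin, loose, 87 mm long, 0.12 kg, standing upright in its stand: red cylindrical head 24 mm across and 36 mm high, below it a steel collar 34 mm across and 6 mm thick, below that a shank 10 mm across and 45 mm long with a tapered tip. Point: on its axis, 20 mm below the top of the head, 22 mm above the collar's underside and 67 mm above the tip. z points to the head.
- pin_seat (a point): Underside of the pin's collar, on its axis.
- pin_stand: Fixed wooden block 70 x 70 x 55 mm with a 15 mm hole 50 mm deep in its top, where the pin stands at the start with its collar on the block's top. Origin: centre of the underside. It may stand on either side of the pot.
- bowl_mid (a point): Blue mixing bowl, 104 mm across, 55 mm high, loose, standing on the other side of the pot from the pin stand; leave alone. Point: its centre.
- bottle_mid (a point): White bottle with red cap, 56 mm across, 130 mm high, loose; leave alone. Point: its centre.
- flask_mid (a point): Brass flask, 90 x 70 x 54 mm, loose; leave alone. Point: its centre.
Not all that is in view belongs to the job. What is shaped like the part that bears lid_hub but orange or turquoise is not meant.

How it is judged:
On the way, in this order (a step that is already met when the one before it is completed fails the run):
1. the lid's lugs are in the slots and the lid is pressed fully home (z of lid_hub in the frame of pot_mouth below 0.0025 m and horizontal distance between lid_hub and pot_mouth below 0.006 m and horizontal distance between lid_eye and entry_mark below 0.03 m), for 0.2 s.
2. the lid is twisted clockwise to its stop, the eye inside the yoke (z of lid_hub in the frame of pot_mouth below 0.003 m and distance between lid_eye and yoke_mid below 0.007 m), for 0.2 s.
At the end, for the whole second after the job is handed in: The lid is down on the collar (within 3 mm) and centred on the mouth (6 mm), its eye within 7 mm of the yoke's middle, the pin stands through the yoke and the eye with its collar on the upper ear (within 6 mm) and upright (0.15 rad), lid and pin at rest (all of step 2 and horizontal distance between lid_hub and pot_mouth below 0.006 m and distance between pin_seat and yoke_top below 0.006 m and angle between pin_seat's own z axis and vertical below 0.15 rad and linear speed of each of pin, lid below 0.02 m/s); the robot touches nothing.
It fails at once if the bowl, the bottle or the flask is shifted more than 25 mm or tipped (distance of any of bowl_mid, bottle_mid, flask_mid from where it was at the start of the episode above 0.025 m).
It also fails if it takes over 61 s, if anything falls off the work surface, if the arm or the gripper's body presses on something with over 40 N, if the wrist force passes 120 N, or if a joint passes its speed limit or range.

## Robot

A 6-joint arm with a two-finger parallel gripper is mounted at the origin on the work surface. World frame = base frame: x ahead of the robot, y to its left, z up, the work surface at z = 0. Lengths are in m, angles in rad, forces in N, time in s.
With the tool pointing down it reaches from about 0.35 to 0.775 m from the base axis. Payload 5.5 kg.
Tool frame: the origin (TCP) lies midway between the tips of the shut fingers; the grasp point (between the pads) lies 19 mm behind it; z points along the fingers, y is the line along which they close (so a half turn about z gives the same grasp; the last joint's range is limited). The gripper opens to 85 mm and grips with 20 to 120 N. Pads are 22 mm wide; open, the fingers measure 114 mm over their backs; the gripper's body (76 mm by 85 mm) begins 54 mm behind the grasp point. The pads swing forward as they close: fully open they stand 13 mm farther back than shut.
Start: joints at [-1.484, 0.313, 0.046, 1.304, 0, 1.431], TCP at [0.129, -0.56, 0.231] pointing down, gripper open.
Joint ranges: [-2.76, 2.76], [-0.86, 1.69], [-1.03, 1.26], [-2.2, 2.34], [-1.47, 1.5], [-3.14, 3.14]. Speed limits (rad/s): [2.57, 2.57, 3.14, 3.14, 3.14, 3.14].

## Interface

Orientations are given as a unit quaternion [w, x, y, z].
In Python, from workcell import env gives the robot as it stands. The module is installed in compiled form; this text tells all that it offers.
- The arm moves only by the tool servo_tool, never from a script. Its argument "increments" is a list of rows, each an object of numbers: "grip": the closure, from 0 (fully open) to 1 (shut); "x", "y", "z": the shift along the tool's x, y, z in mm; "roll": the turn about the tool's z in degrees. In form: [{"grip": .., "x": .., "y": .., "z": .., "roll": ..}, ...]. A call has 1 to 5 rows; each row shifts and turns the commanded pose from where the row before left it, along the tool's axes as they then stand; what a row does not reach is not made up. A row lasts 1/12 s, in which the tool goes at most 41.7 mm and 7.16 degrees, less where a joint would pass 70% of its speed; a pose out of reach is approached as far as the arm can. A call is refused whole if a number of a shift passes 41.7 or a number of a turn 7.16, either way. A call with a gripper value outside its range is refused whole. The fingers move at their own pace and stop on an object; "grip_force" is the grip in N (left out, the last holds). Time passes only in rows, so rows that do not move let the fingers close. It gives the time, the measured TCP pose, the force, the opening and the grip force at its end, in the units of the state.
- env.get_state(): the state, without advancing time (a new reading comes with each control period).
- env.read_camera(name): name is "side" or "top" or "wrist"; returns the picture (420x560x3 uint8, red, green, blue); there is no depth.
- env.get_calibration(name): a dict with "vertical_fov" (degrees; the focal length in pixels is half the picture's height over the tangent of half this angle, whatever the lens; pixels are square), "cx", "cy" (the principal point, pixels), "rvec" (rotation vector, rad) and "tvec" (3), from world to camera coordinates, as OpenCV has them; the wrist camera has in their place "tool_from_camera" (4x4, takes a point from camera to tool coordinates, whose origin is the TCP and whose axes are the flange's). Camera axes: x right, y down, z forward; pixel columns grow to the right and rows downward; lengths in m; the calibration is good to about 2 mm. A picture is of the moment at which its call begins: read the wrist's pose just before it. get_calibration takes no time and is no camera call.
- env.hand_in(): hands the job in; it is judged then, once.
The state is a dict: "clock": time; "joint_pos": joint angles; "qvel": joint speeds; "tau": joint torques, N m; "tcp_pos": TCP position; "orientation": TCP orientation; "wrist_force": force on the tool from outside, world axes, zero at the start; "ft_torque": the same for the moment, N m; "finger_gap": finger opening in m; "grip_force": force on a finger pad.
Only numpy, scipy, OpenCV 4.12 (cv2) and the standard library are available. Lean on these libraries where they do the work, as an engineer would, in place of code of your own. Each camera call takes 0.05 s, during which the arm holds its last target. There are 200 camera calls.

## Working session

There is one attempt and no reset: what is moved stays moved. The work goes in short steps, Python scripts to look and compute and a tool call to move; the robot and the scene stay as the last step left them, time stands still between calls to the robot, and variables do not carry over. Pictures are saved under pics/ and viewed, at most 10 in all, crops included, and the job is handed in when it is done.

Besides the shell and the picture viewer there is one more tool, called by a JSON object that holds its "op" and its "data", one argument or row to a line. servo_tool: Moves the arm, as the interface text tells. Its arguments: {"type":"object","properties":{"increments":{"type":"array"},"grip_force":{"type":"number"}},"required":["increments"]}

```bash
mkdir -p pics
python3 - <<'E'
from workcell import env
import cv2
for n in("top","side"):
    cv2.imwrite(f"pics/{n}0.png",env.read_camera(n)[:,:,::-1])
    print(n,env.get_calibration(n))
print(env.get_calibration("wrist")); print(env.get_state())
E
```

```text
top {'vertical_fov': 43.04129559273659, 'cx': 272.5573339718151, 'cy': 210.75714847930047, 'rvec': array([ 2.14078738, -2.1837353 ,  0.07447946]), 'tvec': array([0.01878928, 0.53771109, 1.25466321])}
side {'vertical_fov': 57.90091939930992, 'cx': 282.64490395620334, 'cy': 209.7793105214379, 'rvec': array([ 0.6167455 , -2.67017126,  1.13544439]), 'tvec': array([0.4372386 , 0.25041416, 0.89315544])}
{'vertical_fov': 68.51225301309019, 'cx': 279.9678451503766, 'cy': 208.10124717582934, 'tool_from_camera': array([[ 6.22457567e-04, -9.52423882e-01, -3.04775920e-01,
         7.69934586e-02],
       [ 9.99999575e-01,  3.85733976e-04,  8.36926528e-04,
         1.31817937e-03],
       [-6.79546385e-04, -3.04776312e-01,  9.52423718e-01,
        -1.43227451e-01],
       [ 0.00000000e+00,  0.00000000e+00,  0.00000000e+00,
         1.00000000e+00]])}
{'clock': 0.1, 'joint_pos': array([-1.48361503e+00,  3.13908364e-01,  4.50954568e-02,  1.30360995e+00,
        2.97939552e-05,  1.43118887e+00]), 'qvel': array([ 6.98094631e-04,  4.73269407e-05,  3.53699928e-03,  6.53617604e-04,
       -1.57238015e-03, -7.73991088e-04]), 'tau': array([ 2.56892759e-03, -4.81724739e+01,  2.99245209e+01,  1.26993394e-02,
       -1.36838798e-04,  3.24449758e-06]), 'tcp_pos': array([ 0.12924365, -0.55981791,  0.23050886]), 'orientation': array([-8.12595980e-04,  9.93577416e-01,  1.13151474e-01,  3.62076124e-05]), 'wrist_force': array([-0.30181224, -0.05118295,  1.00814195]), 'ft_torque': array([ 0.02260067,  0.039652  , -0.0040301 ]), 'grip_force': 0.0, 'finger_gap': 0.08557515266364368}
```

View pics/top0.png

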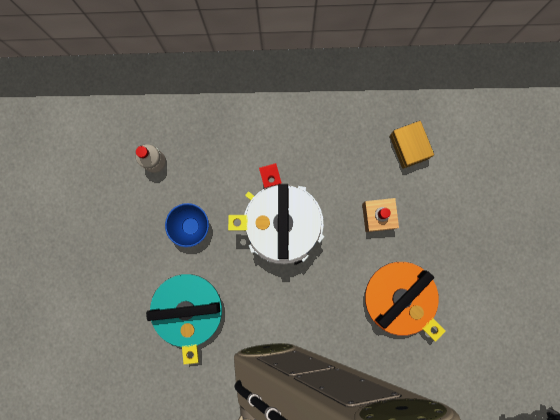

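View pics/side0.png

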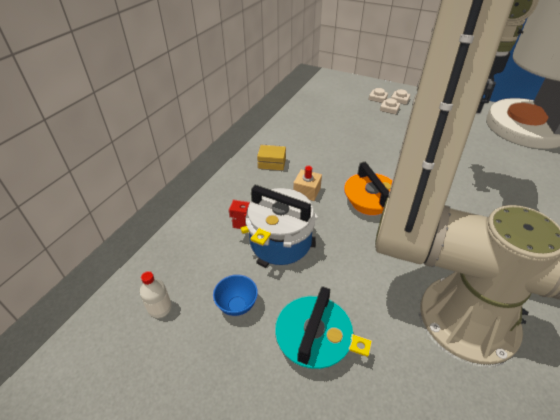

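The top view shows the yoke near (270,176), the nub at (250,196), the tab eye at (237,222), the white lid at (283,223) and the pin head at (384,213). I'll enlarge it.

```bash
cat > h.py <<'E'
import numpy as np,cv2
from workcell import env
def pix2w(n,uv,z):
    c=env.get_calibration(n); f=210/np.tan(np.radians(c["vertical_fov"]/2))
    d=np.array([(uv[0]-c["cx"])/f,(uv[1]-c["cy"])/f,1.])
    if n=="wrist":
        s=env.get_state(); w,*v=s["orientation"]
        from scipy.spatial.transform import Rotation as R
        Rw=R.from_quat([*v,w]).as_matrix(); T=c["tool_from_camera"]
        o=Rw@T[:3,3]+s["tcp_pos"]; d=Rw@T[:3,:3]@d
    else:
        Rm=cv2.Rodrigues(c["rvec"])[0]; o=-Rm.T@c["tvec"]; d=Rm.T@d
    return o+d*(z-o[2])/d[2]
def w2pix(n,p):
    c=env.get_calibration(n); f=210/np.tan(np.radians(c["vertical_fov"]/2))
    q=cv2.Rodrigues(c["rvec"])[0]@np.array(p)+c["tvec"]
    return q[:2]/q[2]*f+[c["cx"],c["cy"]]
E
python3 - <<'E'
from h import *
im=cv2.imread("pics/top0.png")
cv2.imwrite("pics/c1.png",cv2.resize(im[150:280,220:420],None,fx=4,fy=4,interpolation=cv2.INTER_CUBIC))
for nm,uv,z in [("yoke",(271,180),.119),("nub",(250,196),.105),("eye",(237,222),.128),("lid",(283,223),.128),("pinhead",(384.5,213),.097),("flask",(412,144),.05),("bowl",(187,225),.05)]:
    print(nm,pix2w("top",uv,z).round(4))
E
```

```text
yoke [0.5984 0.0081 0.119 ]
nub [0.5651 0.0566 0.105 ]
eye [0.5051 0.0847 0.128 ]
lid [ 0.5008 -0.0168  0.128 ]
pinhead [ 0.5209 -0.2459  0.097 ]
flask [ 0.6875 -0.3257  0.05  ]
bowl [0.5062 0.2101 0.05  ]
```

View pics/c1.png

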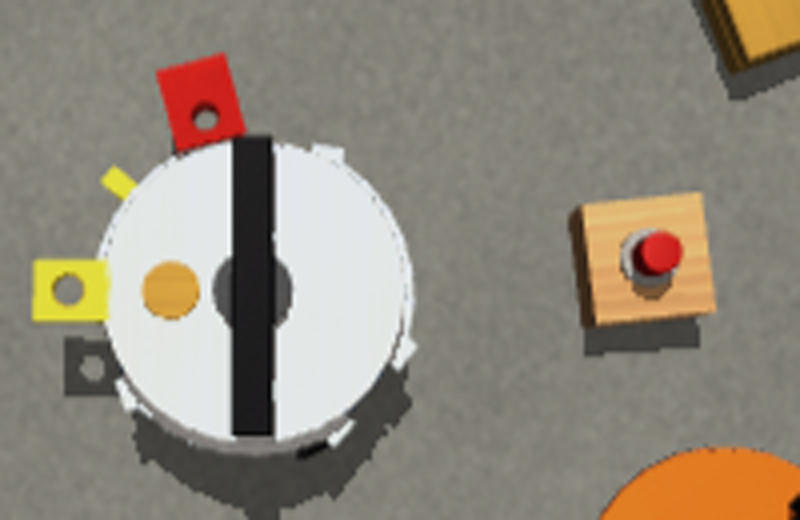

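The crop puts the yoke hole at (205,118), the nub at (119,182), the eye hole at (68,290), the lid edges at x 105–412 and y 143–447, and the pin head at (658,253). Those give a pot centre near (0.50, -0.02), yoke at about 16°, nub at about 51° and tab at about 87° in world yaw, and the distances match the given 102 mm. I'll move above the lid and roll to tool yaw 177°.

{"op": "servo_tool", "data": {
  "increments": [
    {"grip":0,"x":28.4,"y":-26,"z":0,"roll":0},
    {"grip":0,"x":28.4,"y":-26,"z":0,"roll":0},
    {"grip":0,"x":28.4,"y":-26,"z":0,"roll":0},
    {"grip":0,"x":28.4,"y":-26,"z":0,"roll":0},
    {"grip":0,"x":28.4,"y":-26,"z":0,"roll":0}
  ],
  "grip_force": 40
}}

```text
clock: 0.52
tcp_pos: [0.2389, -0.3999, 0.2308]
orientation: [-0.0, 0.994, 0.113, -0.0]
wrist_force: [1.5, -0.8, -0.0]
finger_gap: 0.0853
grip_force: 0.0
```

{"op": "servo_tool", "data": {
  "increments": [
    {"grip":0,"x":28.4,"y":-26,"z":0,"roll":0},
    {"grip":0,"x":28.4,"y":-26,"z":0,"roll":0},
    {"grip":0,"x":28.4,"y":-26,"z":0,"roll":0},
    {"grip":0,"x":28.4,"y":-26,"z":0,"roll":0},
    {"grip":0,"x":28.4,"y":-26,"z":0,"roll":0}
  ]
}}

```text
clock: 0.93
tcp_pos: [0.348, -0.2412, 0.2311]
orientation: [-0.0, 0.994, 0.113, -0.0]
wrist_force: [0.8, -0.6, -0.2]
finger_gap: 0.0856
grip_force: 0.0
```

{"op": "servo_tool", "data": {
  "increments": [
    {"grip":0,"x":28.4,"y":-26,"z":0,"roll":0},
    {"grip":0,"x":28.4,"y":-26,"z":0,"roll":0},
    {"grip":0,"x":28.4,"y":-26,"z":0,"roll":0},
    {"grip":0,"x":28.4,"y":-26,"z":0,"roll":0},
    {"grip":0,"x":28.4,"y":-26,"z":0,"roll":0}
  ]
}}

```text
clock: 1.35
tcp_pos: [0.4572, -0.0825, 0.2311]
orientation: [0.0, 0.994, 0.113, -0.0]
wrist_force: [0.5, -1.0, 0.7]
finger_gap: 0.0856
grip_force: 0.0
```

{"op": "servo_tool", "data": {
  "increments": [
    {"grip":0,"x":28.4,"y":-26,"z":0,"roll":0},
    {"grip":0,"x":28.4,"y":-26,"z":0,"roll":0},
    {"grip":0,"x":0,"y":0,"z":0,"roll":-7.13},
    {"grip":0,"x":0,"y":0,"z":0,"roll":-7.13},
    {"grip":0,"x":0,"y":0,"z":0,"roll":-7.13}
  ]
}}

```text
clock: 1.77
tcp_pos: [0.5003, -0.0199, 0.2306]
orientation: [-0.0, 0.954, 0.3, -0.001]
wrist_force: [-0.0, -0.5, 0.1]
finger_gap: 0.0857
grip_force: 0.0
```

{"op": "servo_tool", "data": {
  "increments": [
    {"grip":0,"x":0,"y":0,"z":0,"roll":-7.13},
    {"grip":0,"x":0,"y":0,"z":0,"roll":-7.13},
    {"grip":0,"x":0,"y":0,"z":0,"roll":-7.13},
    {"grip":0,"x":0,"y":0,"z":0,"roll":-7.13},
    {"grip":0,"x":0,"y":0,"z":0,"roll":-7.13}
  ]
}}

```text
clock: 2.18
tcp_pos: [0.5, -0.0209, 0.2308]
orientation: [-0.0, 0.817, 0.576, -0.0]
wrist_force: [0.4, 0.4, -0.2]
finger_gap: 0.0855
grip_force: 0.0
```

{"op": "servo_tool", "data": {
  "increments": [
    {"grip":0,"x":0,"y":0,"z":0,"roll":-7.13},
    {"grip":0,"x":0,"y":0,"z":0,"roll":-7.13},
    {"grip":0,"x":0,"y":0,"z":0,"roll":-7.13},
    {"grip":0,"x":0,"y":0,"z":0,"roll":-7.13},
    {"grip":0,"x":0,"y":0,"z":0,"roll":-7.13}
  ]
}}

```text
clock: 2.6
tcp_pos: [0.5, -0.021, 0.2308]
orientation: [-0.0, 0.602, 0.799, -0.0]
wrist_force: [0.1, 0.0, 0.2]
finger_gap: 0.0855
grip_force: 0.0
```

{"op": "servo_tool", "data": {
  "increments": [
    {"grip":0,"x":0,"y":0,"z":0,"roll":-7.13},
    {"grip":0,"x":0,"y":0,"z":0,"roll":-7.13},
    {"grip":0,"x":0,"y":0,"z":0,"roll":-7.13},
    {"grip":0,"x":0,"y":0,"z":0,"roll":-7.13},
    {"grip":0,"x":0,"y":0,"z":0,"roll":-7.13}
  ]
}}

```text
clock: 3.02
tcp_pos: [0.5, -0.021, 0.2308]
orientation: [-0.0, 0.328, 0.945, -0.0]
wrist_force: [-0.5, -0.2, -0.9]
finger_gap: 0.0854
grip_force: 0.0
```

{"op": "servo_tool", "data": {
  "increments": [
    {"grip":0,"x":0,"y":0,"z":0,"roll":-7.13},
    {"grip":0,"x":0,"y":0,"z":0,"roll":-7.13},
    {"grip":0,"x":0,"y":0,"z":0,"roll":-7.13},
    {"grip":0,"x":0,"y":0,"z":0,"roll":-7.13},
    {"grip":0,"x":0,"y":0,"z":0,"roll":-7.13}
  ]
}}

```text
clock: 3.43
tcp_pos: [0.5, -0.021, 0.2308]
orientation: [-0.0, 0.023, 1.0, 0.0]
wrist_force: [-0.6, 0.7, 0.5]
finger_gap: 0.0856
grip_force: 0.0
```

Run:
```python
from h import *
s=env.get_state();print(s["clock"],s["tcp_pos"],s["orientation"],s["joint_pos"],s["wrist_force"])
im=env.read_camera("wrist")[:,:,::-1]
cv2.imwrite("pics/w1.png",cv2.resize(im,(800,600),interpolation=cv2.INTER_CUBIC))
```

```text
3.4333 [ 0.4999988  -0.021029    0.23082331] [-4.97609632e-04  2.32549008e-02  9.99729444e-01  2.68592910e-05] [-2.02505499e-01  1.69836436e-01 -1.41995044e-01  1.25995370e+00
 -1.24579889e-04 -1.55991437e-01] [-0.58769685  0.7028485   0.52041527]
```

View pics/w1.png

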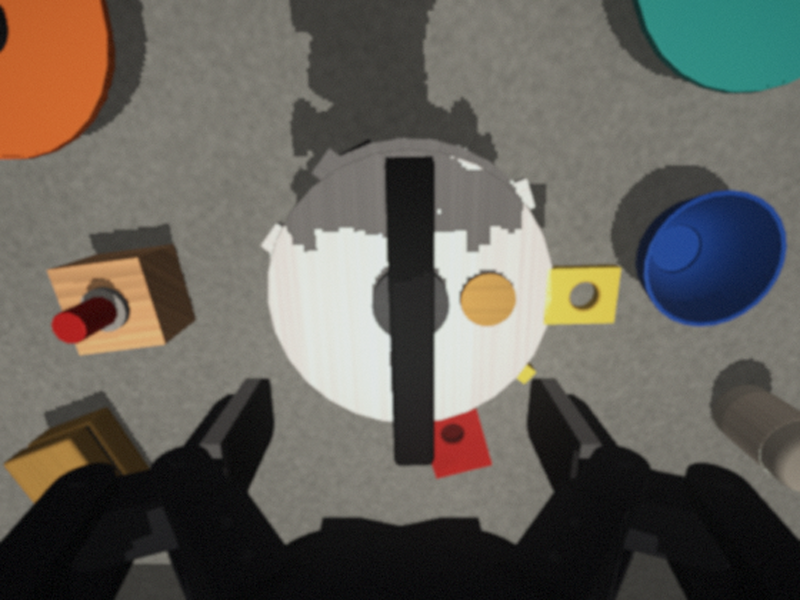

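The wrist view (800 px wide) shows the bar ends at (410,158) and (414,464), the eye hole at (583,296), the yoke hole at (453,433) and the pin head top at (70,327).

Run:
```python
from h import *
k=1/1.42857
for nm,uv,z in [("bar near",(410,158),.175),("bar far",(414,464),.175),("eye",(583,295),.128),("yoke",(453,433),.119),("nub",(526,374),.107),("pintop",(71,327),.097),("lidL",(268,290),.128),("lidR",(552,290),.128)]:
    print(nm,pix2w("wrist",(uv[0]*k,uv[1]*k),z).round(4))
t=lambda u,v:(u/4+220,v/4+150)
for nm,uv,z in [("bar near",(253,436),.175),("bar far",(252,137),.175),("eye",(68,290),.128),("yoke",(205,118),.119),("nub",(119,182),.107),("pintop",(659,253),.097),("stand",(648.5,259),.055)]:
    print(nm,pix2w("top",t(*uv),z).round(4))
```

```text
bar near [ 0.4221 -0.0151  0.175 ]
bar far [ 0.5796 -0.0183  0.175 ]
eye [0.5028 0.0845 0.128 ]
yoke [0.6002 0.0091 0.119 ]
nub [0.5642 0.0598 0.107 ]
pintop [ 0.5219 -0.2459  0.097 ]
lidL [ 0.4923 -0.0994  0.128 ]
lidR [0.499  0.0662 0.128 ]
bar near [ 0.4217 -0.0159  0.175 ]
bar far [ 0.5802 -0.0187  0.175 ]
eye [0.504  0.0847 0.128 ]
yoke [0.5995 0.0075 0.119 ]
nub [0.566 0.057 0.107]
pintop [ 0.5203 -0.2464  0.097 ]
stand [ 0.5205 -0.2481  0.055 ]
```

{"op": "servo_tool", "data": {
  "increments": [
    {"grip":0,"x":-1,"y":4,"z":0,"roll":-1.6},
    {"grip":0,"x":0,"y":0,"z":28,"roll":0},
    {"grip":0,"x":0,"y":0,"z":28,"roll":0},
    {"grip":0,"x":0,"y":0,"z":26,"roll":0},
    {"grip":0.4,"x":0,"y":0,"z":0,"roll":0}
  ],
  "grip_force": 40
}}

```text
clock: 3.9
tcp_pos: [0.498, -0.0162, 0.1444]
orientation: [-0.004, 0.013, 1.0, 0.001]
wrist_force: [-0.7, -0.4, 0.1]
finger_gap: 0.0756
grip_force: 0.0
```

{"op": "servo_tool", "data": {
  "increments": [
    {"grip":0.6,"x":0,"y":0,"z":0,"roll":0},
    {"grip":0.8,"x":0,"y":0,"z":0,"roll":0},
    {"grip":0.9,"x":0,"y":0,"z":0,"roll":0},
    {"grip":0.9,"x":0,"y":0,"z":0,"roll":0},
    {"grip":0.9,"x":0,"y":0,"z":0,"roll":0}
  ]
}}

```text
clock: 4.32
tcp_pos: [0.5028, -0.0173, 0.1511]
orientation: [0.002, 0.012, 1.0, -0.0]
wrist_force: [-0.4, 1.2, 5.6]
finger_gap: 0.0214
grip_force: 41.9
```

{"op": "servo_tool", "data": {
  "increments": [
    {"grip":0.9,"x":0,"y":0,"z":0,"roll":4},
    {"grip":0.9,"x":0,"y":0,"z":0,"roll":4},
    {"grip":0.9,"x":0,"y":0,"z":0,"roll":4},
    {"grip":0.9,"x":0,"y":0,"z":0,"roll":4},
    {"grip":0.9,"x":0,"y":0,"z":0,"roll":4}
  ]
}}

```text
clock: 4.73
tcp_pos: [0.503, -0.0175, 0.1511]
orientation: [0.002, 0.187, 0.982, -0.0]
wrist_force: [0.1, -1.1, 4.9]
finger_gap: 0.0216
grip_force: 41.9
```

{"op": "servo_tool", "data": {
  "increments": [
    {"grip":0.9,"x":0,"y":0,"z":0,"roll":4},
    {"grip":0.9,"x":0,"y":0,"z":0,"roll":4},
    {"grip":0.9,"x":0,"y":0,"z":0,"roll":4},
    {"grip":0.9,"x":0,"y":0,"z":0,"roll":4},
    {"grip":0.9,"x":0,"y":0,"z":0,"roll":3.4}
  ]
}}

```text
clock: 5.15
tcp_pos: [0.5008, -0.0171, 0.1489]
orientation: [-0.001, 0.35, 0.937, -0.0]
wrist_force: [-0.9, -0.2, -9.0]
finger_gap: 0.0212
grip_force: 40.2
```

{"op": "servo_tool", "data": {
  "increments": [
    {"grip":0.9,"x":0,"y":0,"z":0,"roll":0},
    {"grip":0.9,"x":0,"y":0,"z":0,"roll":0}
  ]
}}

```text
clock: 5.32
tcp_pos: [0.5007, -0.017, 0.1485]
orientation: [-0.001, 0.348, 0.938, -0.0]
wrist_force: [-0.2, 0.3, -8.6]
finger_gap: 0.0211
grip_force: 40.2
```

Run:
```python
from h import *
s=env.get_state();print(s["clock"],s["tcp_pos"],s["orientation"],s["wrist_force"],s["ft_torque"])
im=env.read_camera("top")[:,:,::-1]
cv2.imwrite("pics/t2.png",cv2.resize(im[150:280,220:420],None,fx=4,fy=4,interpolation=cv2.INTER_CUBIC))
```

```text
5.3167 [ 0.5007327  -0.01699645  0.14847131] [-9.86897346e-04  3.47980161e-01  9.37501355e-01 -2.05211219e-04] [-0.16710563  0.29084446 -8.57478099] [ 0.00365259 -0.02699872  0.01696604]
```

View pics/t2.png

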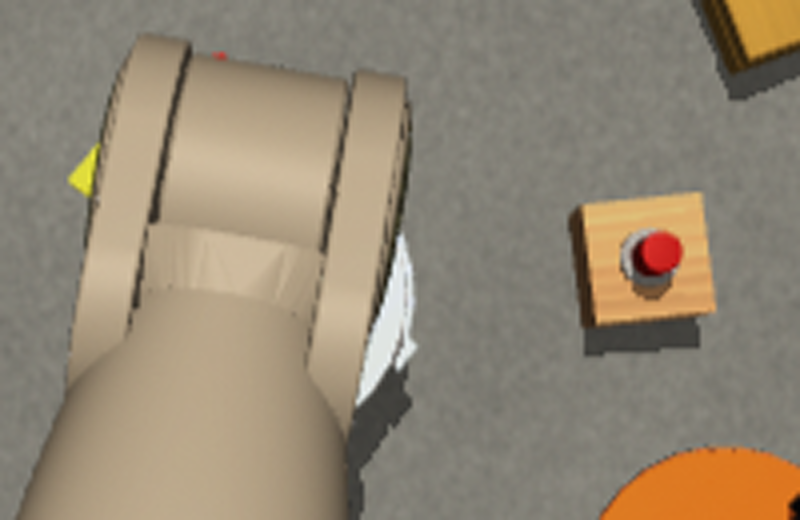

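The top view is mostly hidden by the arm, but the wrist now carries about 8.6 N, the lid's weight. So the lugs are over the slots, and I can lower the lid straight in and press it home.

{"op": "servo_tool", "data": {
  "increments": [
    {"grip":0.9,"x":0,"y":0,"z":3,"roll":0},
    {"grip":0.9,"x":0,"y":0,"z":3,"roll":0},
    {"grip":0.9,"x":0,"y":0,"z":3,"roll":0},
    {"grip":0.9,"x":0,"y":0,"z":0,"roll":0},
    {"grip":0.9,"x":0,"y":0,"z":0,"roll":0}
  ]
}}

```text
clock: 5.78
tcp_pos: [0.5015, -0.0171, 0.1408]
orientation: [0.0, 0.349, 0.937, -0.0]
wrist_force: [-3.4, 0.5, 0.7]
finger_gap: 0.0214
grip_force: 41.4
```

{"op": "servo_tool", "data": {
  "increments": [
    {"grip":0.9,"x":0,"y":0,"z":3,"roll":0},
    {"grip":0.9,"x":0,"y":0,"z":3,"roll":0},
    {"grip":0.9,"x":0,"y":0,"z":0,"roll":0}
  ]
}}

```text
clock: 6.03
tcp_pos: [0.5018, -0.0172, 0.1353]
orientation: [0.001, 0.349, 0.937, 0.0]
wrist_force: [-3.5, -0.1, 4.5]
finger_gap: 0.0212
grip_force: 41.8
```

{"op": "servo_tool", "data": {
  "increments": [
    {"grip":0.9,"x":0,"y":0,"z":2,"roll":0},
    {"grip":0.9,"x":0,"y":0,"z":2,"roll":0},
    {"grip":0.9,"x":0,"y":0,"z":2,"roll":0},
    {"grip":0.9,"x":0,"y":0,"z":0,"roll":0}
  ]
}}

```text
clock: 6.37
tcp_pos: [0.5033, -0.0175, 0.1309]
orientation: [0.003, 0.349, 0.937, 0.0]
wrist_force: [-4.7, 0.6, 12.5]
finger_gap: 0.0213
grip_force: 43.0
```

{"op": "servo_tool", "data": {
  "increments": [
    {"grip":0.9,"x":0,"y":0,"z":1.5,"roll":0},
    {"grip":0.9,"x":0,"y":0,"z":1.5,"roll":0},
    {"grip":0.9,"x":0,"y":0,"z":0,"roll":0},
    {"grip":0.9,"x":0,"y":0,"z":0,"roll":0}
  ]
}}

```text
clock: 6.7
tcp_pos: [0.5047, -0.0179, 0.1303]
orientation: [0.005, 0.349, 0.937, 0.001]
wrist_force: [-6.6, -0.1, 25.3]
finger_gap: 0.0213
grip_force: 45.5
```

{"op": "servo_tool", "data": {
  "increments": [
    {"grip":0.9,"x":0,"y":0,"z":-2,"roll":0},
    {"grip":0.9,"x":0,"y":0,"z":-2,"roll":0},
    {"grip":0.9,"x":0,"y":0,"z":0,"roll":0},
    {"grip":0.9,"x":0,"y":0,"z":0,"roll":0}
  ]
}}

```text
clock: 7.03
tcp_pos: [0.5028, -0.0174, 0.1303]
orientation: [0.001, 0.349, 0.937, 0.0]
wrist_force: [-1.8, 0.0, 6.6]
finger_gap: 0.0214
grip_force: 43.2
```

{"op": "servo_tool", "data": {
  "increments": [
    {"grip":0.9,"x":0,"y":0,"z":0,"roll":4},
    {"grip":0.9,"x":0,"y":0,"z":0,"roll":4},
    {"grip":0.9,"x":0,"y":0,"z":0,"roll":4},
    {"grip":0.9,"x":0,"y":0,"z":0,"roll":0}
  ]
}}

```text
clock: 7.37
tcp_pos: [0.5031, -0.0174, 0.1303]
orientation: [0.002, 0.446, 0.895, 0.0]
wrist_force: [-0.1, 0.9, 6.4]
finger_gap: 0.0211
grip_force: 43.1
```

Run:
```python
from h import *
s=env.get_state();print(s["clock"],s["tcp_pos"],s["orientation"],s["wrist_force"],s["ft_torque"],s["joint_pos"])
```

```text
7.3667 [ 0.50309939 -0.01742144  0.13034695] [1.61244710e-03 4.46084296e-01 8.94989401e-01 4.16012356e-04] [-0.14150362  0.85137193  6.35370106] [ 0.01194313 -0.22651896 -0.17675887] [-1.94178479e-01  2.28782387e-01 -3.22553438e-01  1.01613042e+00
 -5.23307086e-05  7.30593639e-01]
```

{"op": "servo_tool", "data": {
  "increments": [
    {"grip":0.9,"x":0,"y":0,"z":0,"roll":5},
    {"grip":0.9,"x":0,"y":0,"z":0,"roll":5},
    {"grip":0.9,"x":0,"y":0,"z":0,"roll":5},
    {"grip":0.9,"x":0,"y":0,"z":0,"roll":5},
    {"grip":0.9,"x":0,"y":0,"z":0,"roll":3}
  ]
}}

```text
clock: 7.78
tcp_pos: [0.5029, -0.0174, 0.1303]
orientation: [0.001, 0.616, 0.788, 0.001]
wrist_force: [-4.5, 2.0, 9.4]
finger_gap: 0.0211
grip_force: 44.1
```

{"op": "servo_tool", "data": {
  "increments": [
    {"grip":0.9,"x":0,"y":0,"z":0,"roll":2},
    {"grip":0.9,"x":0,"y":0,"z":0,"roll":0},
    {"grip":0.9,"x":0,"y":0,"z":0,"roll":0}
  ]
}}

```text
clock: 8.03
tcp_pos: [0.5024, -0.017, 0.1303]
orientation: [0.001, 0.627, 0.779, 0.001]
wrist_force: [-0.9, 2.4, 7.7]
finger_gap: 0.0214
grip_force: 48.0
```

Run:
```python
from h import *
s=env.get_state();print(s["clock"],s["tcp_pos"],s["orientation"],s["wrist_force"],s["ft_torque"])
print(np.degrees(2*np.arctan2(s["orientation"][2],s["orientation"][1])))
```

```text
8.0333 [ 0.50242163 -0.01698191  0.13026685] [8.12551510e-04 6.27215242e-01 7.78845339e-01 5.63860352e-04] [-0.92619909  2.35096544  7.67237637] [0.15381595 0.28731016 0.81395536]
102.31002353561901
```

{"op": "servo_tool", "data": {
  "increments": [
    {"grip":0.6,"x":0,"y":0,"z":0,"roll":0},
    {"grip":0.3,"x":0,"y":0,"z":0,"roll":0},
    {"grip":0,"x":0,"y":0,"z":0,"roll":0},
    {"grip":0,"x":0,"y":0,"z":0,"roll":0},
    {"grip":0,"x":0,"y":0,"z":0,"roll":0}
  ]
}}

```text
clock: 8.45
tcp_pos: [0.5014, -0.0172, 0.129]
orientation: [-0.0, 0.628, 0.778, -0.0]
wrist_force: [-0.1, -0.4, -0.4]
finger_gap: 0.08
grip_force: 0.0
```

{"op": "servo_tool", "data": {
  "increments": [
    {"grip":0,"x":0,"y":0,"z":-20,"roll":0},
    {"grip":0,"x":0,"y":0,"z":-40,"roll":0},
    {"grip":0,"x":0,"y":0,"z":-40,"roll":0},
    {"grip":0,"x":0,"y":0,"z":-20,"roll":0},
    {"grip":0,"x":0,"y":0,"z":0,"roll":0}
  ]
}}

```text
clock: 8.87
tcp_pos: [0.5042, -0.0177, 0.2546]
orientation: [0.004, 0.628, 0.778, 0.002]
wrist_force: [1.1, -0.9, 0.3]
finger_gap: 0.0853
grip_force: 0.0
```

Run:
```python
from h import *
s=env.get_state();print(s["clock"],s["tcp_pos"],s["orientation"],s["wrist_force"],s["joint_pos"])
im=env.read_camera("wrist")[:,:,::-1]
cv2.imwrite("pics/w3.png",cv2.resize(im,(800,600),interpolation=cv2.INTER_CUBIC))
```

```text
8.8667 [ 0.50423878 -0.01770096  0.25456648] [0.00403477 0.62810498 0.77811545 0.00204844] [ 1.1481012  -0.91276366  0.3165907 ] [-1.94236882e-01  1.62563250e-01 -9.27367288e-02  1.30644739e+00
 -1.36658272e-04  1.16400993e+00]
```

View pics/w3.png

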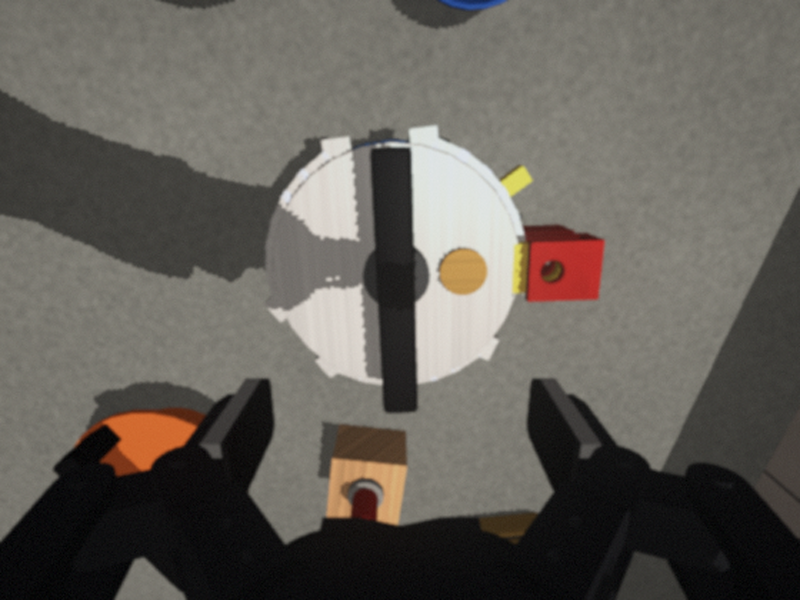

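The eye tab is inside the yoke, with the yoke hole at (552,270) showing steel and yellow below it. The lid is flush and at its stop. Next I'll go over the pin.

Run:
```python
from h import *
s=env.get_state();print(s["clock"],s["tcp_pos"],s["orientation"])
k=.7
print("yoke",pix2w("wrist",(552*k,269.5*k),.119),"gold hub", pix2w("wrist",(396*k,275*k),.108))
```

```text
8.9167 [ 0.50322265 -0.01752069  0.25184659] [0.00248274 0.62811653 0.77811436 0.00122664]
yoke [0.59758207 0.00960051 0.119     ] gold hub [ 0.50035974 -0.01808052  0.108     ]
```

{"op": "servo_tool", "data": {
  "increments": [
    {"grip":0,"x":-28.5,"y":-3.6,"z":0,"roll":0},
    {"grip":0,"x":-28.5,"y":-3.6,"z":0,"roll":0},
    {"grip":0,"x":-28.5,"y":-3.6,"z":0,"roll":0},
    {"grip":0,"x":-28.5,"y":-3.6,"z":0,"roll":0},
    {"grip":0,"x":-28.5,"y":-3.6,"z":15,"roll":0}
  ]
}}

```text
clock: 9.33
tcp_pos: [0.5146, -0.1618, 0.2349]
orientation: [0.001, 0.628, 0.778, 0.0]
wrist_force: [1.4, -1.4, 0.1]
finger_gap: 0.0851
grip_force: 0.0
```

{"op": "servo_tool", "data": {
  "increments": [
    {"grip":0,"x":-28.5,"y":-3.6,"z":15,"roll":0},
    {"grip":0,"x":-28.5,"y":-3.6,"z":15,"roll":0},
    {"grip":0,"x":-28.5,"y":-3.6,"z":15,"roll":0},
    {"grip":0,"x":0,"y":0,"z":0,"roll":0},
    {"grip":0,"x":0,"y":0,"z":0,"roll":0}
  ]
}}

```text
clock: 9.75
tcp_pos: [0.5198, -0.2466, 0.1861]
orientation: [-0.003, 0.629, 0.777, -0.0]
wrist_force: [-0.4, 0.7, -0.1]
finger_gap: 0.0855
grip_force: 0.0
```

Run:
```python
from h import *
s=env.get_state();print(s["clock"],s["tcp_pos"],s["orientation"])
im=env.read_camera("wrist")[:,:,::-1]
cv2.imwrite("pics/w4.png",cv2.resize(im[100:310,140:420],(800,600),interpolation=cv2.INTER_CUBIC))
```

```text
9.75 [ 0.51983454 -0.24656527  0.18607208] [-2.77444992e-03  6.29150015e-01  7.77278910e-01 -2.39731225e-04]
```

View pics/w4.png

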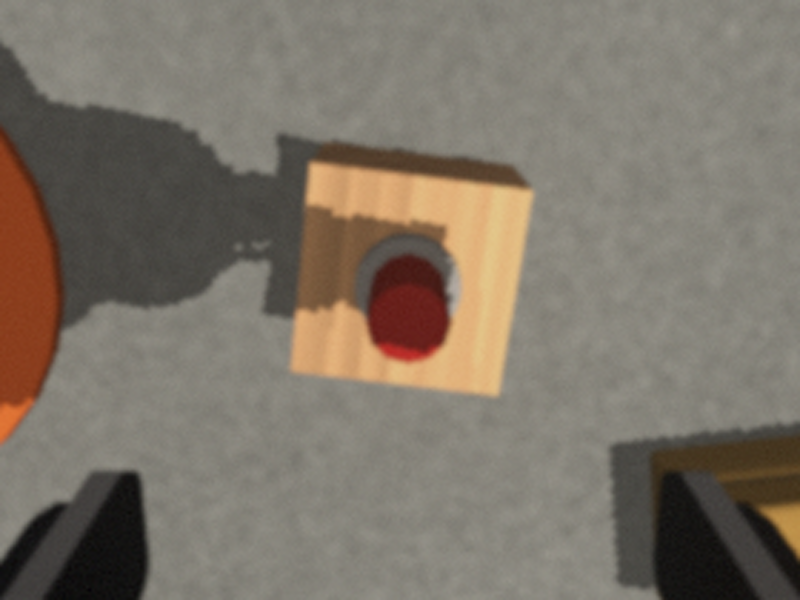

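The pin head's top centre is near (409,321) in the crop, the collar centre near (409,285), and nothing crowds the fingers.

Run:
```python
from h import *
s=env.get_state();print(s["clock"],s["tcp_pos"],s["orientation"])
f=lambda u,v:(140+u/2.857,100+v/2.857)
p=pix2w("wrist",f(409,321),.097);q=pix2w("wrist",f(409,285),.061);b=pix2w("wrist",f(411,279),.055)
print(p,q,b)
t=2*np.arctan2(s["orientation"][2],s["orientation"][1]);x=np.array([np.cos(t),np.sin(t)]);y=np.array([x[1],-x[0]])
print(np.degrees(t),[(1000*(a[:2]-s["tcp_pos"][:2])@x,1000*(a[:2]-s["tcp_pos"][:2])@y) for a in(p,q,b)])
```

```text
9.8 [ 0.52030642 -0.24575162  0.18728712] [-2.04206033e-03  6.28578994e-01  7.77743064e-01 -7.08384821e-05]
[ 0.52189715 -0.24691245  0.097     ] [ 0.52213795 -0.24675752  0.061     ] [ 0.52275291 -0.24631833  0.055     ]
102.10908479400773 [(np.float64(-1.4686922198548142), np.float64(1.3118258582405886)), (np.float64(-1.367731493957061), np.float64(1.579770203109781)), (np.float64(-1.0673166085539048), np.float64(2.2731782976129242))]
```

{"op": "servo_tool", "data": {
  "increments": [
    {"grip":0.2,"x":-1,"y":1.5,"z":20,"roll":0},
    {"grip":0.2,"x":0,"y":0,"z":36,"roll":0},
    {"grip":0.2,"x":0,"y":0,"z":36,"roll":0},
    {"grip":0.2,"x":0,"y":0,"z":20,"roll":0},
    {"grip":0.2,"x":0,"y":0,"z":10,"roll":0}
  ]
}}

```text
clock: 10.22
tcp_pos: [0.5212, -0.2439, 0.0643]
orientation: [-0.003, 0.627, 0.779, -0.0]
wrist_force: [0.0, 0.3, -0.3]
finger_gap: 0.0681
grip_force: 0.0
```

{"op": "servo_tool", "data": {
  "increments": [
    {"grip":0.2,"x":0,"y":0,"z":0,"roll":0},
    {"grip":0.2,"x":0,"y":0,"z":0,"roll":0}
  ]
}}

```text
clock: 10.38
tcp_pos: [0.5236, -0.2461, 0.0681]
orientation: [0.0, 0.628, 0.779, 0.0]
wrist_force: [0.1, -0.5, 0.8]
finger_gap: 0.0685
grip_force: 0.0
```

{"op": "servo_tool", "data": {
  "increments": [
    {"grip":0.4,"x":0,"y":0,"z":2,"roll":0},
    {"grip":0.6,"x":0,"y":0,"z":0,"roll":0},
    {"grip":0.8,"x":0,"y":0,"z":0,"roll":0},
    {"grip":0.9,"x":0,"y":0,"z":0,"roll":0},
    {"grip":0.9,"x":0,"y":0,"z":0,"roll":0}
  ],
  "grip_force": 40
}}

```text
clock: 10.8
tcp_pos: [0.5239, -0.2473, 0.0667]
orientation: [0.001, 0.628, 0.778, 0.0]
wrist_force: [-0.8, 0.5, 7.4]
finger_gap: 0.0232
grip_force: 39.1
```

{"op": "servo_tool", "data": {
  "increments": [
    {"grip":0.9,"x":0,"y":0,"z":0,"roll":0},
    {"grip":0.9,"x":0,"y":0,"z":-5,"roll":0},
    {"grip":0.9,"x":0,"y":0,"z":-10,"roll":0}
  ]
}}

```text
clock: 11.05
tcp_pos: [0.5222, -0.2462, 0.0796]
orientation: [-0.001, 0.628, 0.778, -0.0]
wrist_force: [-0.1, 0.4, -1.3]
finger_gap: 0.0232
grip_force: 39.2
```

{"op": "servo_tool", "data": {
  "increments": [
    {"grip":0.9,"x":0,"y":0,"z":-40,"roll":0},
    {"grip":0.9,"x":0,"y":0,"z":-40,"roll":0},
    {"grip":0.9,"x":0,"y":0,"z":-40,"roll":0},
    {"grip":0.9,"x":0,"y":0,"z":-40,"roll":0},
    {"grip":0.9,"x":18.3,"y":9.4,"z":0,"roll":0}
  ]
}}

```text
clock: 11.47
tcp_pos: [0.5313, -0.2312, 0.25]
orientation: [0.007, 0.629, 0.777, 0.0]
wrist_force: [1.9, -1.6, -0.6]
finger_gap: 0.0231
grip_force: 40.1
```

{"op": "servo_tool", "data": {
  "increments": [
    {"grip":0.9,"x":33.3,"y":18.4,"z":0,"roll":0},
    {"grip":0.9,"x":33.3,"y":18.4,"z":0,"roll":0},
    {"grip":0.9,"x":33.3,"y":18.4,"z":0,"roll":0},
    {"grip":0.9,"x":33.3,"y":18.4,"z":0,"roll":0},
    {"grip":0.9,"x":33.3,"y":18.4,"z":0,"roll":0}
  ]
}}

```text
clock: 11.88
tcp_pos: [0.5833, -0.043, 0.241]
orientation: [0.0, 0.628, 0.778, 0.0]
wrist_force: [1.5, -0.7, -1.1]
finger_gap: 0.023
grip_force: 40.0
```

{"op": "servo_tool", "data": {
  "increments": [
    {"grip":0.9,"x":33.3,"y":18.4,"z":0,"roll":0},
    {"grip":0.9,"x":15,"y":9,"z":15,"roll":0},
    {"grip":0.9,"x":0,"y":0,"z":20,"roll":0},
    {"grip":0.9,"x":0,"y":0,"z":5,"roll":0},
    {"grip":0.9,"x":0,"y":0,"z":0,"roll":0}
  ]
}}

```text
clock: 12.3
tcp_pos: [0.5984, 0.0087, 0.1987]
orientation: [-0.002, 0.628, 0.778, -0.001]
wrist_force: [-0.2, -1.0, -0.8]
finger_gap: 0.0229
grip_force: 40.0
```

{"op": "servo_tool", "data": {
  "increments": [
    {"grip":0.9,"x":0,"y":0,"z":0,"roll":0},
    {"grip":0.9,"x":0,"y":0,"z":0,"roll":0},
    {"grip":0.9,"x":0,"y":0,"z":0,"roll":0}
  ]
}}

```text
clock: 12.55
tcp_pos: [0.6004, 0.0073, 0.2017]
orientation: [0.001, 0.629, 0.778, 0.0]
wrist_force: [-0.7, -0.6, -1.0]
finger_gap: 0.0227
grip_force: 40.0
```

Run:
```python
from h import *
s=env.get_state();print(s["clock"],s["tcp_pos"],s["orientation"],s["wrist_force"])
a=env.read_camera("wrist")[:,:,::-1]
b=env.read_camera("side")[:,:,::-1]
a=cv2.resize(a[120:400,160:400],(400,467),interpolation=cv2.INTER_CUBIC)
b=cv2.resize(b[150:266,200:300],(400,464),interpolation=cv2.INTER_CUBIC)
cv2.imwrite("pics/w5.png",np.hstack([a[:464],b]))
```

```text
12.55 [0.60044537 0.00732801 0.20166483] [8.96022458e-04 6.28637303e-01 7.77697954e-01 4.81426186e-04] [-0.67635075 -0.61681021 -1.01923933]
```

View pics/w5.png

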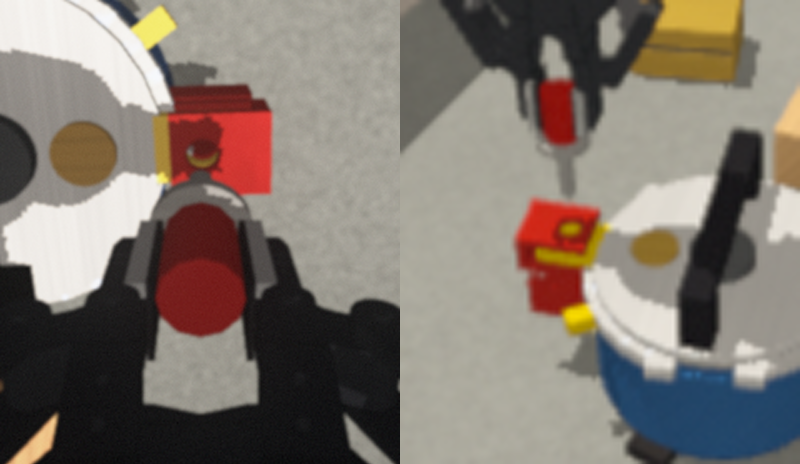

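The hole is at (203,154) in the left half, with the pin's axis at x≈201. On the right, the tip is at (567,193) and the hole at (570,229). I'll compute the offsets.

Run:
```python
from h import *
s=env.get_state();T=s["tcp_pos"];print(T,s["clock"])
w=lambda u,v:(160+u/1.6667,120+v/1.6679)
r=lambda u,v:(200+(u-400)/4,150+v/4)
print("hole wrist",pix2w("wrist",w(203,154),.119)," y=157:",pix2w("wrist",w(203,157),.119))
print("headtop wrist",pix2w("wrist",w(201,292),T[2]-.0117+.042))
print("hole side",pix2w("side",r(570,229),.119),"tip side",pix2w("side",r(567,194),T[2]-.0567))
print("tip side predicted", w2pix("side",[T[0],T[1],T[2]-.0567]))
```

```text
[0.60034012 0.00750183 0.20135015] 12.65
hole wrist [0.60068864 0.00847988 0.119     ]  y=157: [0.60100014 0.00704594 0.119     ]
headtop wrist [0.59914751 0.00920972 0.23165015]
hole side [0.59493023 0.01600321 0.119     ] tip side [0.59782607 0.01119026 0.14465015]
tip side predicted [241.63296695 197.34550742]
```

{"op": "servo_tool", "data": {
  "increments": [
    {"grip":0.9,"x":0.5,"y":0,"z":10,"roll":0},
    {"grip":0.9,"x":0,"y":0,"z":12,"roll":0},
    {"grip":0.9,"x":0,"y":0,"z":6,"roll":0},
    {"grip":0.9,"x":0,"y":0,"z":4,"roll":0},
    {"grip":0.9,"x":0,"y":0,"z":0,"roll":0}
  ]
}}

```text
clock: 13.07
tcp_pos: [0.5991, 0.0088, 0.167]
orientation: [-0.001, 0.628, 0.778, -0.001]
wrist_force: [0.2, -0.1, -2.1]
finger_gap: 0.0232
grip_force: 40.0
```

{"op": "servo_tool", "data": {
  "increments": [
    {"grip":0.9,"x":0,"y":0,"z":3,"roll":0},
    {"grip":0.9,"x":0,"y":0,"z":0,"roll":0}
  ]
}}

```text
clock: 13.23
tcp_pos: [0.5998, 0.0088, 0.1651]
orientation: [-0.0, 0.628, 0.778, -0.0]
wrist_force: [-0.1, 0.9, -1.0]
finger_gap: 0.0229
grip_force: 40.0
```

The tip is about 10 mm into the upper hole with no contact force, so I'll continue down.

{"op": "servo_tool", "data": {
  "increments": [
    {"grip":0.9,"x":0,"y":0,"z":5,"roll":0},
    {"grip":0.9,"x":0,"y":0,"z":5,"roll":0},
    {"grip":0.9,"x":0,"y":0,"z":3,"roll":0},
    {"grip":0.9,"x":0,"y":0,"z":0,"roll":0}
  ]
}}

```text
clock: 13.57
tcp_pos: [0.5992, 0.0089, 0.1512]
orientation: [-0.001, 0.628, 0.778, -0.0]
wrist_force: [-0.2, -0.4, -2.0]
finger_gap: 0.0233
grip_force: 40.0
```

{"op": "servo_tool", "data": {
  "increments": [
    {"grip":0.9,"x":0,"y":0,"z":5,"roll":0},
    {"grip":0.9,"x":0,"y":0,"z":5,"roll":0},
    {"grip":0.9,"x":0,"y":0,"z":4,"roll":0},
    {"grip":0.9,"x":0,"y":0,"z":0,"roll":0},
    {"grip":0.9,"x":0,"y":0,"z":0,"roll":0}
  ]
}}

```text
clock: 13.98
tcp_pos: [0.5995, 0.0088, 0.1378]
orientation: [-0.0, 0.628, 0.778, -0.0]
wrist_force: [0.2, -0.2, -0.9]
finger_gap: 0.0229
grip_force: 40.0
```

{"op": "servo_tool", "data": {
  "increments": [
    {"grip":0.9,"x":0,"y":0,"z":3,"roll":0},
    {"grip":0.9,"x":0,"y":0,"z":3,"roll":0},
    {"grip":0.9,"x":0,"y":0,"z":1,"roll":0},
    {"grip":0.9,"x":0,"y":0,"z":0,"roll":0}
  ]
}}

```text
clock: 14.32
tcp_pos: [0.5997, 0.0088, 0.131]
orientation: [-0.0, 0.628, 0.778, -0.0]
wrist_force: [-0.1, 0.3, -0.8]
finger_gap: 0.0225
grip_force: 40.1
```

{"op": "servo_tool", "data": {
  "increments": [
    {"grip":0.9,"x":0,"y":0,"z":1,"roll":0},
    {"grip":0.7,"x":0,"y":0,"z":0,"roll":0},
    {"grip":0.5,"x":0,"y":0,"z":0,"roll":0},
    {"grip":0.3,"x":0,"y":0,"z":0,"roll":0},
    {"grip":0.2,"x":0,"y":0,"z":0,"roll":0}
  ]
}}

```text
clock: 14.73
tcp_pos: [0.5999, 0.0088, 0.1304]
orientation: [0.0, 0.628, 0.778, 0.0]
wrist_force: [-0.4, 0.6, 0.1]
finger_gap: 0.0613
grip_force: 0.0
```

{"op": "servo_tool", "data": {
  "increments": [
    {"grip":0.2,"x":0,"y":0,"z":0,"roll":0},
    {"grip":0.2,"x":0,"y":0,"z":-15,"roll":0},
    {"grip":0.2,"x":0,"y":0,"z":-30,"roll":0},
    {"grip":0.2,"x":0,"y":0,"z":-40,"roll":0},
    {"grip":0.2,"x":0,"y":0,"z":-15,"roll":0}
  ]
}}

```text
clock: 15.15
tcp_pos: [0.6013, 0.0086, 0.2353]
orientation: [0.002, 0.628, 0.778, 0.001]
wrist_force: [0.9, -0.1, 0.5]
finger_gap: 0.0684
grip_force: 0.0
```

{"op": "servo_tool", "data": {
  "increments": [
    {"grip":0.2,"x":0,"y":0,"z":0,"roll":0},
    {"grip":0.2,"x":0,"y":0,"z":0,"roll":0},
    {"grip":0.2,"x":0,"y":0,"z":0,"roll":0},
    {"grip":0.2,"x":0,"y":0,"z":0,"roll":0}
  ]
}}

```text
clock: 15.48
tcp_pos: [0.5988, 0.0089, 0.2285]
orientation: [-0.001, 0.628, 0.778, -0.001]
wrist_force: [0.8, 0.1, -0.2]
finger_gap: 0.0681
grip_force: 0.0
```

Run:
```python
from h import *
s=env.get_state();print(s["clock"],s["tcp_pos"],s["orientation"],s["wrist_force"])
a=env.read_camera("wrist")[:,:,::-1]
b=env.read_camera("side")[:,:,::-1]
a=cv2.resize(a[60:340,160:400],(400,467),interpolation=cv2.INTER_CUBIC)
b=cv2.resize(b[150:266,200:300],(400,464),interpolation=cv2.INTER_CUBIC)
cv2.imwrite("pics/w6.png",np.hstack([a[:464],b]))
```

```text
15.4833 [0.59884    0.00888752 0.22849071] [-0.00125644  0.6280634   0.77816068 -0.00086071] [ 0.77637555  0.14666084 -0.19345939]
```

View pics/w6.png

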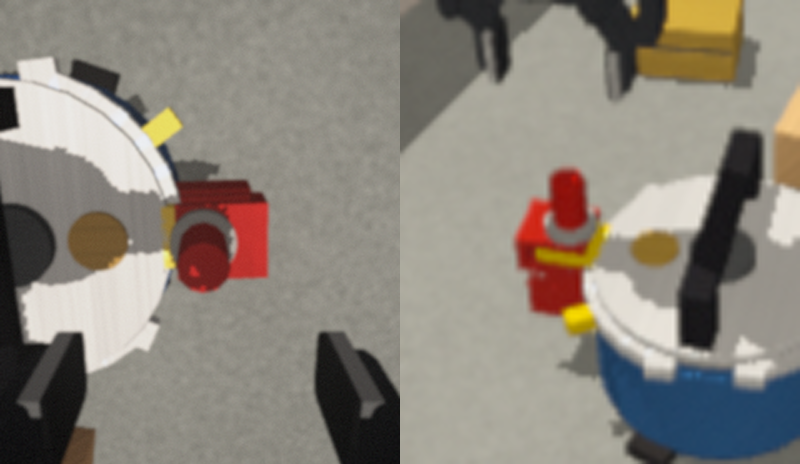

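The pin stands upright with its collar resting on the upper ear (205,240 on the left, 570,225 on the right), and the lid is flush. The gripper is clear, so I'll hand in.

```bash
python3 -c "
from workcell import env
print(env.hand_in())"
```

```text
the job is handed in; nothing more can be done
None
```

The job is handed in at about 15.5 s of robot time: the lid is pressed home and twisted to its stop with the eye in the yoke, the pin's collar rests on the upper ear and the gripper is clear; `hand_in()` gave no verdict.

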